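Find the rattling tin

ROBOT

A 6-joint arm with a two-finger parallel gripper is mounted at the origin on the work surface. World frame = base frame: x ahead of the robot, y to its left, z up, the work surface at z = 0. Lengths are in m, angles in rad, forces in N, time in s.
With the tool pointing down it reaches from about 0.225 to 0.875 m from the base axis. Payload 3.4 kg.
Tool frame: the origin (TCP) lies midway between the tips of the shut fingers; the grasp point (between the pads) lies 19 mm behind it (manip.tcp_to_grasp is the distance from the TCP to the grasp point, in m); x points along the fingers, y is the direction in which the jaws open and shut, and the axes are right-handed (so a half turn about x gives the same grasp; the last joint's range is limited). The gripper opens to 85 mm and grips with 20 to 120 N. Pads are 22 mm wide; open, the fingers measure 114 mm over their backs; the gripper's body (76 mm by 85 mm) begins 54 mm behind the grasp point. The pads swing forward as they close: fully open they stand 13 mm farther back than shut.
Start: joints at [-1.251, 0.276, 1.505, -0, 1.361, -0.121], TCP at [0.245, -0.52, 0.231] pointing down, gripper open.
Joint ranges: [-2.89, 2.89], [-0.75, 2.08], [0.22, 2.7], [-1.18, 4.32], [0.11, 2.71], [-2.7, 2.7]. Speed limits (rad/s): [2.57, 2.57, 3.14, 3.14, 3.14, 3.14].

INTERFACE

Orientations are given as a unit quaternion [w, x, y, z].
In Python, from rig import readout, eyes, job, manip gives the robot as it stands. The module is installed in compiled form; this text tells all that it offers.
- The arm moves only by the tool carry_out, never from a script. Its argument "deltas" is one flat list of numbers, 7 for each row, row after row: the shift along the tool's x, y, z scaled (see below), then the turn, a rotation vector about the tool's x, y, z scaled (see below), then the opening, from -1 (shut) to 1 (fully open). In form: [dx, dy, dz, ax, ay, az, grip, dx, dy, dz, ax, ay, az, grip, ...]. A call has 1 to 10 rows; each row shifts and turns the commanded pose from where the row before left it, along the tool's axes as they then stand; what a row does not reach is not made up. The controller multiplies each number of a shift by 60 mm and each number of a turn by 4 degrees. A row lasts 1/8 s, in which the tool goes at most 62.5 mm and 10.7 degrees, less where a joint would pass 70% of its speed; a pose out of reach is approached as far as the arm can. A call with a number of a shift or a turn outside -1 to 1 is refused whole. A call with a gripper value outside its range is refused whole. The fingers move at their own pace and stop on an object; "newtons" is the grip in N (left out, the last holds). Time passes only in rows, so rows that do not move let the fingers close. It gives the time, the measured TCP pose, the force and the opening at its end, in the units of the state.
- readout.get_state(): the state, without advancing time (a new reading comes with each control period).
- eyes.get_image(name): name is "scene" or "top" or "wrist"; returns a dict with "color" (400x640x3 uint8, red, green, blue), "z_map" (400x640 float32, m along the optical axis (not along the pixel's ray), 0 where there is no reading), "mtx" (3x3 intrinsics, pixels), "origin" and "orientation" of the camera in the world. Camera axes: x right, y down, z forward; pixel columns grow to the right and rows downward; lengths in m; the calibration is good to about 2 mm. A picture is of the moment at which its call begins.
- job.sign_off(): hands the job in, once; it reports no verdict.
The state is a dict: "clock": time; "qpos": joint angles; "qd": joint speeds; "effort": joint torques, N m; "position": TCP position; "ee_rot": TCP orientation; "contact_force": force on the tool from outside, world axes, zero at the start; "moment": the same for the moment, N m; "width": finger opening in m.
Only numpy, scipy, OpenCV 4.12 (cv2) and the standard library are available. Lean on these libraries where they do the work, as an engineer would, in place of code of your own. Each camera call takes 0.05 s, during which the arm holds its last target.

TASK

One of the three sealed tins has a loose pattern weight rolling about in it: pick up the yellow, then the purple, then the green tin, give each a brisk shake clear of the table, and stand the ones that do not rattle back on the table off the cork mat, lid up. Then hold the tin that rattles out over the middle of the mat, upright and still, one to two hand's widths (about 100 to 200 mm) above it, and finish while holding it there. Keep every tin more or less lid up throughout and leave the other things on the table where they are.

Things in the scene. Friction and masses are not known exactly. Their poses are not given: they have to be found in the camera images.
- tin_yellow_mid (a point): centre of the sealed round tin with the yellow lid: on its axis, 28 mm above its underside; z = the tin's axis, lid up. All three tins: rigid, 66 mm across, 56 mm tall, aluminium with coloured lid and foot band, standing on the table in mixed places, 0.27 to 0.34 kg with contents; weights differ by chance and tell nothing.
- tin_purple_mid (a point): centre of the sealed round tin with the purple lid: on its axis, 28 mm above its underside; z = the tin's axis, lid up. Contents: two tins (any two) hold a packed 0.19 kg insert that shifts under 2 mm; the third holds one loose 0.19 kg lead ball, 32 mm across, in a hollow 60 mm across, 45 mm high. Which one changes every time and cannot be seen.
- tin_green_mid (a point): centre of the sealed round tin with the green lid: on its axis, 28 mm above its underside; z = the tin's axis, lid up. The loose ball rolls up to 14 mm off the tin's axis to the low side when the tin is tipped over 0.2 rad or jerked, and mostly stays there when it is levelled smoothly: felt at the wrist as knocks, and as a moment that differs by about 0.05 N m after tipping one way and the other (average some 25 readings).
- mat: round cork mat with a pale ring, diameter 140 mm, 4 mm thick, fixed flat on the table; origin at the centre of its underside
- cone_orange: bystander: upright orange thread cone, 146 mm tall, 74 mm across its foot; origin at the centre of its foot
- cone_lilac: bystander: upright lilac thread cone, 146 mm tall, 74 mm across its foot; origin at the centre of its foot
- pincushion: bystander: small red round pin dish, 46 mm across, 26 mm tall, between two tins; origin at the centre of its underside
- tape_reel: bystander: small yellow tape-measure reel, 44 mm across (50 with its steel tab), 18 mm tall, between two tins; origin at the centre of its underside
- scissors: bystander: black-handled steel shears lying flat, 265 mm long, 12 mm tall, blades along their own +x; origin near the pivot, on the table
- peg_clip: bystander: white clothes peg lying flat, 70 mm long, 10 mm tall; origin at the centre of its underside
Things that resemble listed ones, but are neither listed nor needed, are in the scene too. Of the things like the part that bears tin_purple_mid, leave any that is orange, pink or red; of the rest the larger one is meant.

How it is judged:
On the way, in this order (a step that is already met when the one before it is completed fails the run):
1. the yellow tin is held clear of the table (its underside at least 22 mm up) and shaken (faster than 0.12 m/s or 0.6 rad/s) (height (world z) of tin_yellow_mid above 0.05 m and contact force between tin_yellow and the fingers above 0.5 N and (linear speed of tin_yellow above 0.12 m/s or angular speed of tin_yellow above 0.6 rad/s)), for 0.06 s.
2. the purple tin is held clear of the table (its underside at least 22 mm up) and shaken (faster than 0.12 m/s or 0.6 rad/s) (height (world z) of tin_purple_mid above 0.05 m and contact force between tin_purple and the fingers above 0.5 N and (linear speed of tin_purple above 0.12 m/s or angular speed of tin_purple above 0.6 rad/s)), for 0.06 s.
3. the green tin is held clear of the table (its underside at least 22 mm up) and shaken (faster than 0.12 m/s or 0.6 rad/s) (height (world z) of tin_green_mid above 0.05 m and contact force between tin_green and the fingers above 0.5 N and (linear speed of tin_green above 0.12 m/s or angular speed of tin_green above 0.6 rad/s)), for 0.06 s.
At the end, for the whole second after the job is handed in: the rattling tin is held by the fingers, centre within 50 mm (level) of the mat's centre, 100 to 330 mm above the table, within 0.2 rad of upright, slower than 0.03 m/s; the other two stand released, upright and still on the table, centres over 85 mm from the mat's centre (((distance between rattler_c0 and tin_yellow_mid below 0.035 m and height (world z) of tin_yellow_mid between 0.1 and 0.33 m and horizontal distance between tin_yellow_mid and mat below 0.05 m and angle between tin_yellow's own z axis and vertical below 0.2 rad and linear speed of tin_yellow below 0.03 m/s and contact force between tin_yellow and the fingers above 1 N and height (world z) of tin_purple_mid between 0.02 and 0.036 m and angle between each of tin_purple, tin_green's own z axis and vertical below 0.1 rad and linear speed of each of tin_purple, tin_green below 0.02 m/s and horizontal distance between each of tin_purple_mid, tin_green_mid and mat above 0.085 m and contact force between each of tin_purple, tin_green and the fingers below 0.3 N and height (world z) of tin_green_mid between 0.02 and 0.036 m) or (distance between rattler_c0 and tin_purple_mid below 0.035 m and height (world z) of tin_purple_mid between 0.1 and 0.33 m and horizontal distance between tin_purple_mid and mat below 0.05 m and angle between tin_purple's own z axis and vertical below 0.2 rad and linear speed of tin_purple below 0.03 m/s and contact force between tin_purple and the fingers above 1 N and height (world z) of tin_yellow_mid between 0.02 and 0.036 m and angle between each of tin_yellow, tin_green's own z axis and vertical below 0.1 rad and linear speed of each of tin_yellow, tin_green below 0.02 m/s and horizontal distance between each of tin_yellow_mid, tin_green_mid and mat above 0.085 m and contact force between each of tin_yellow, tin_green and the fingers below 0.3 N and height (world z) of tin_green_mid between 0.02 and 0.036 m) or (distance between rattler_c0 and tin_green_mid below 0.035 m and height (world z) of tin_green_mid between 0.1 and 0.33 m and horizontal distance between tin_green_mid and mat below 0.05 m and angle between tin_green's own z axis and vertical below 0.2 rad and linear speed of tin_green below 0.03 m/s and contact force between tin_green and the fingers above 1 N and height (world z) of tin_yellow_mid between 0.02 and 0.036 m and angle between each of tin_yellow, tin_purple's own z axis and vertical below 0.1 rad and linear speed of each of tin_yellow, tin_purple below 0.02 m/s and horizontal distance between each of tin_yellow_mid, tin_purple_mid and mat above 0.085 m and contact force between each of tin_yellow, tin_purple and the fingers below 0.3 N and height (world z) of tin_purple_mid between 0.02 and 0.036 m))); the arm keeps its last pose, push and grip.
It fails at once if a bystander is moved by more than 30 mm (distance of any of cone_orange, cone_lilac, pincushion, tape_reel, scissors, peg_clip from where it was at the start of the episode above 0.03 m).
It fails at once if a tin is tipped by more than 1 rad (angle between any of tin_yellow, tin_purple, tin_green's own z axis and vertical above 1 rad).
It also fails if it takes over 72 s, if anything falls off the work surface, if the arm or the gripper's body presses on something with over 40 N, if the wrist force passes 120 N, or if a joint passes its speed limit or range.

## Working session

There is one attempt and no reset: what is moved stays moved. The work goes in short steps, Python scripts to look and compute and a tool call to move; the robot and the scene stay as the last step left them, time stands still between calls to the robot, and variables do not carry over. Pictures are saved under pics/ and viewed, and the job is handed in when it is done.

Besides the shell and the picture viewer there is one more tool, called as a command line: name --argument value ..., lists and objects as JSON in quotes. carry_out: Moves the arm, as the interface text tells. Its arguments: {"type":"object","properties":{"deltas":{"type":"array"},"newtons":{"type":"number"}},"required":["deltas"]}

```bash
mkdir -p pics; ls; python3 - <<'E'
from rig import readout, eyes
import cv2
print(readout.get_state())
for n in ["scene","top","wrist"]:
    d=eyes.get_image(n); cv2.imwrite(f"pics/{n}0.png",d["color"][:,:,::-1]); print(n,d["origin"],d["orientation"],d["mtx"].tolist())
    import numpy as np; np.savez(f"{n}0.npz",**d)
E
```

```text
pics
{'clock': 0.0, 'qpos': array([-1.25100937e+00,  2.76612224e-01,  1.50615031e+00,  1.59129725e-05,
        1.36071489e+00, -1.21032326e-01]), 'qd': array([ 7.17482493e-04, -1.78457960e-04, -2.03442643e-04, -8.95914433e-05,
       -6.84901388e-05,  1.19829207e-03]), 'effort': array([ 2.14439247e-04, -4.16774261e+01, -2.45807827e+01, -3.06604834e-04,
        1.11943006e-02, -4.72912717e-06]), 'position': array([ 0.24515363, -0.51952224,  0.23042306]), 'ee_rot': array([-0.15392947, -0.68993975, -0.15525672,  0.69006102]), 'contact_force': array([ 0.24276688, -0.3103658 ,  1.22840018]), 'moment': array([ 0.01778993, -0.00595278, -0.03907896]), 'width': 0.085460637976726}
scene [ 1.31039522 -0.44840161  1.09271495] [-0.28921984  0.80223792  0.48928366 -0.18266828] [[498.0020505412191, 0.0, 317.9512886826487], [0.0, 498.0020505412191, 199.8320839378698], [0.0, 0.0, 1.0]]
top [ 0.29854715 -0.05771942  1.11813851] [-0.07200534  0.71125567 -0.69554745  0.07172413] [[440.3318367979338, 0.0, 320.89670572079075], [0.0, 440.3318367979338, 200.81078287546168], [0.0, 0.0, 1.0]]
wrist [ 0.31093431 -0.48749883  0.37347978] [ 0.12232541  0.83536549 -0.53012111 -0.07856591] [[309.9191701586278, 0.0, 324.1899327537744], [0.0, 309.9191701586278, 200.81865471891427], [0.0, 0.0, 1.0]]
```

View pics/top0.png

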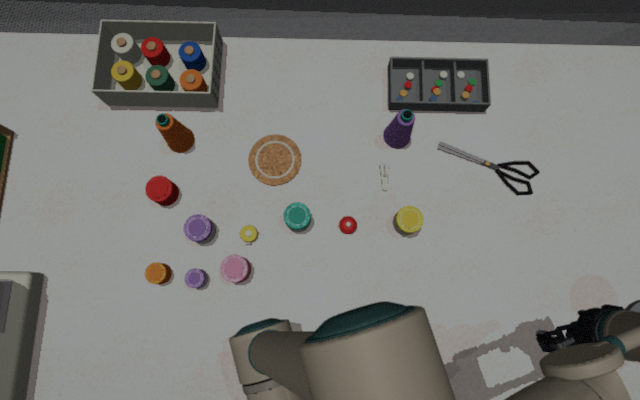

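View pics/scene0.png

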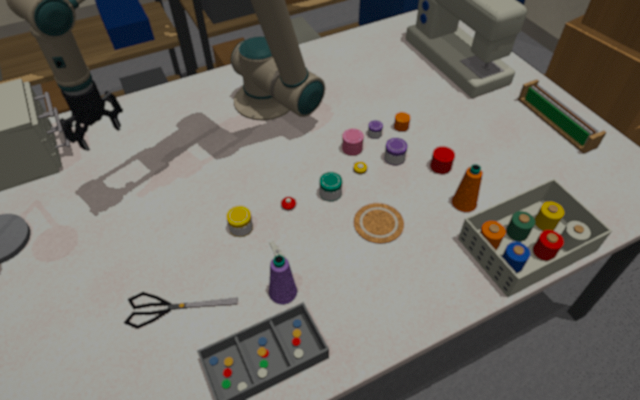

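The top view shows the yellow tin at (409,220), the larger purple tin at (199,228), the green tin at (297,216) and the mat at (275,160). Next I measure their positions from depth.

```bash
cat > h.py <<'E'
import numpy as np, cv2
from scipy.spatial.transform import Rotation as R
def rot(q): return R.from_quat([q[1],q[2],q[3],q[0]])
def cloud(d):
    z=d["z_map"]; h,w=z.shape; u,v=np.meshgrid(np.arange(w),np.arange(h)); K=d["mtx"]
    p=np.stack([(u-K[0,2])/K[0,0]*z,(v-K[1,2])/K[1,1]*z,z],-1)
    P=p@rot(d["orientation"]).as_matrix().T+d["origin"]; P[z<=0]=np.nan
    return P
E
python3 - <<'E'
from h import *
for n in ["top","scene"]:
    d=dict(np.load(n+"0.npz")); P=cloud(d)
    pts={"top":dict(yel=(409,220),pur=(199,228),gre=(297,216),red=(162,190),pink=(235,268),spur=(195,278),ora=(157,273),pinc=(348,225),tape=(249,233),conl=(400,130),cono=(178,137),peg=(384,178)),
         "scene":dict(yel=(239,216),pur=(396,148),gre=(330,182),pinc=(288,203),tape=(360,167))}[n]
    flat=P.reshape(-1,3)
    for k,(u,v) in pts.items():
        c=P[v-3:v+4,u-3:u+4].reshape(-1,3); c=np.nanmedian(c,0)
        m=(np.linalg.norm(flat[:,:2]-c[:2],axis=1)<0.045)&(abs(flat[:,2]-c[2])<0.006)
        q=flat[m]
        (x,y),r=cv2.minEnclosingCircle(q[:,:2].astype(np.float32))
        print(n,k,c.round(4),"circ",round(x,4),round(y,4),round(r,4),"mean",q.mean(0).round(4))
    if n=="top":
        hsv=cv2.cvtColor(d["color"],cv2.COLOR_RGB2HSV); 
        m=(hsv[...,0]<20)&(hsv[...,1]>70); m[:, :235]=0; m[:,315:]=0; m[:120]=0;m[200:]=0
        q=P[m]; q=q[~np.isnan(q[:,0])]
        print("mat",cv2.minEnclosingCircle(q[:,:2].astype(np.float32)),q.mean(0),np.median(q,0))
E
```

```text
top yel [ 0.4748 -0.2706  0.0562] circ 0.4787 -0.2711 0.0336 mean [ 0.4785 -0.271   0.056 ]
top pur [0.4436 0.2397 0.0569] circ 0.4467 0.2458 0.0341 mean [0.4458 0.2457 0.0562]
top gre [0.4784 0.0028 0.056 ] circ 0.4809 0.0043 0.0337 mean [0.4809 0.0046 0.0562]
top red [0.5356 0.338  0.0574] circ 0.541 0.349 0.0338 mean [0.541  0.3485 0.0563]
top pink [0.3494 0.1461 0.0565] circ 0.3498 0.1509 0.0337 mean [0.3502 0.1504 0.056 ]
top spur [0.3242 0.2444 0.0406] circ 0.3259 0.2478 0.024 mean [0.3252 0.2475 0.0398]
top ora [0.334  0.3361 0.0438] circ 0.3352 0.3421 0.0268 mean [0.3355 0.341  0.0432]
top pinc [ 0.464  -0.1241  0.0201] circ 0.4673 -0.1227 0.0226 mean [ 0.4665 -0.1224  0.0183]
top tape [0.4391 0.124  0.0172] circ 0.4373 0.1279 0.0238 mean [0.4391 0.1268 0.0158]
top conl [ 0.6894 -0.2444  0.0993] circ 0.7121 -0.2511 0.0256 mean [ 0.6963 -0.2442  0.0993]
top cono [0.6687 0.3054 0.0718] circ 0.685 0.3218 0.028 mean [0.6737 0.3097 0.0721]
top peg [ 0.5929 -0.2177  0.0062] circ 0.5929 -0.2181 0.0449 mean [ 0.5923 -0.2171  0.0038]
mat ((0.6376993060112, 0.07004053890705109), 0.06988605111837387) [0.63637493 0.06963527 0.00416486] [0.63637262 0.06983064 0.00414072]
scene yel [ 0.4857 -0.2737  0.0572] circ 0.4784 -0.2756 0.0351 mean [ 0.4798 -0.275   0.0566]
scene pur [0.4586 0.2343 0.0563] circ 0.4483 0.242 0.0347 mean [0.4483 0.2407 0.0556]
scene gre [ 0.4879 -0.0031  0.0564] circ 0.4812 -0.0016 0.0359 mean [4.822e-01 3.000e-04 5.610e-02]
scene pinc [ 0.4757 -0.1292  0.0204] circ 0.4681 -0.1268 0.0221 mean [ 0.4697 -0.1265  0.0193]
scene tape [0.4457 0.1216 0.0164] circ 0.4383 0.1241 0.024 mean [0.4405 0.123  0.0156]
```

View pics/wrist0.png

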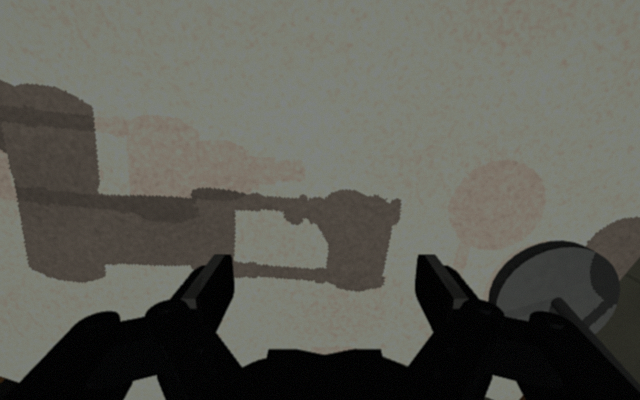

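```bash
cat >> h.py <<'E'
def rows(target, grip, s=None, q=None, n=None, vmax=0.9):
    "prints per-row numbers for a straight move to target (world), orientation held"
    from rig import readout
    st=readout.get_state(); p=st["position"]; Rm=rot(st["ee_rot"]).as_matrix()
    d=Rm.T@(np.array(target)-p)/0.06
    n=n or int(np.ceil(abs(d).max()/vmax)); 
    print("pos",p.round(4),"total units",d.round(3),"n",n,"per row",(d/n).round(3)); return d/n
E
python3 - <<'E'
from h import *
from rig import readout
st=readout.get_state(); print(rot(st["ee_rot"]).as_matrix().round(3))
rows([0.4787,-0.273,0.14],1)
E
```

```text
[[-0.     0.427 -0.904]
 [ 0.001 -0.904 -0.427]
 [-1.    -0.001 -0.   ]]
pos [ 0.2452 -0.5196  0.2306] total units [ 1.515 -2.056 -5.273] n 6 per row [ 0.252 -0.343 -0.879]
```

carry_out --deltas '[0.25, -0.343, -0.879, 0, 0, 0, 1, 0.25, -0.343, -0.879, 0, 0, 0, 1, 0.25, -0.343, -0.879, 0, 0, 0, 1, 0.25, -0.343, -0.879, 0, 0, 0, 1, 0.25, -0.343, -0.879, 0, 0, 0, 1, 0.25, -0.343, -0.879, 0, 0, 0, 1, 0, 0, 0, 0, 0, 0, 1]' --newtons 60

```text
clock: 1.02
position: [0.4801, -0.2697, 0.1397]
ee_rot: [-0.155, -0.689, -0.158, 0.69]
contact_force: [-0.6, -1.1, -0.3]
width: 0.0851
```

```bash
cat > w.py <<'E'
import sys
from h import *
from rig import readout, eyes
name=sys.argv[1]; d=eyes.get_image("wrist"); cv2.imwrite(f"pics/{name}.png",d["color"][:,:,::-1])
st=readout.get_state(); print({k:np.round(st[k],4) for k in st})
P=cloud(d).reshape(-1,3); c=np.array([float(sys.argv[2]),float(sys.argv[3])])
m=(np.linalg.norm(P[:,:2]-c,axis=1)<0.045)&(abs(P[:,2]-0.056)<0.006); q=P[m]
print(len(q),cv2.minEnclosingCircle(q[:,:2].astype(np.float32)) if len(q) else "",q.mean(0))
E
python3 w.py w1 0.4787 -0.273
```

```text
{'clock': np.float64(1.075), 'qpos': array([-6.4180e-01,  3.0760e-01,  1.6975e+00, -4.0000e-04,  1.1383e+00,
        4.8450e-01]), 'qd': array([-0.0512, -0.016 , -0.0119, -0.0188,  0.0002, -0.0028]), 'effort': array([ 1.46400e+00, -4.04775e+01, -2.17283e+01,  2.24200e-01,
        8.70000e-03,  4.11000e-02]), 'position': array([ 0.4793, -0.2717,  0.1404]), 'ee_rot': array([-0.1555, -0.6892, -0.1563,  0.6902]), 'contact_force': array([-0.8593, -0.3143, -0.5468]), 'moment': array([-0.0244,  0.0578,  0.0121]), 'width': np.float64(0.0854)}
5552 ((0.47745031118392944, -0.27188050746917725), 0.033430587500333786) [ 0.47889235 -0.27107372  0.05650232]
```

View pics/w1.png

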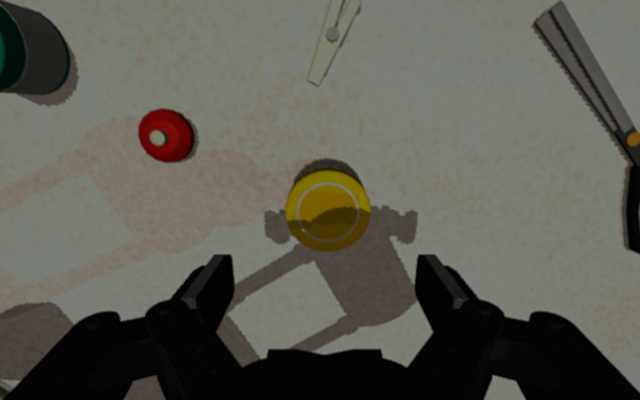

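The yellow tin sits at (328,210), centred between the fingers. I descend and grip.

carry_out --deltas '[0.56, 0, 0.01, 0, 0, 0, 1, 0.56, 0, 0.01, 0, 0, 0, 1, 0.56, 0, 0, 0, 0, 0, 1, 0.54, 0, 0, 0, 0, 0, 1, 0, 0, 0, 0, 0, 0, 1, 0, 0, 0, 0, 0, 0, -1, 0, 0, 0, 0, 0, 0, -1, 0, 0, 0, 0, 0, 0, -1, 0, 0, 0, 0, 0, 0, -1]' --newtons 60

```text
clock: 2.2
position: [0.4786, -0.275, 0.0098]
ee_rot: [0.156, 0.691, 0.154, -0.689]
contact_force: [-1.3, -1.8, 7.3]
width: 0.0651
```

carry_out --deltas '[-0.3, 0, 0, 0, 0, 0, -1, -0.6, 0, 0, 0, 0, 0, -1, -0.6, 0, 0, 0, 0, 0, -1, -0.6, 0, 0, 0, 0, 0, -1, 0, 0, 0, 0, 0, 0, -1, 0, 0, 0, 0, 0, 0, -1]'

```text
clock: 2.95
position: [0.4768, -0.2731, 0.133]
ee_rot: [-0.154, -0.689, -0.155, 0.69]
contact_force: [-0.4, -0.9, -3.2]
width: 0.0651
```

```bash
python3 w.py w2 0.4787 -0.273|head -8
```

```text
{'clock': np.float64(3.0), 'qpos': array([-0.6468,  0.3133,  1.7113, -0.    ,  1.1203,  0.4832]), 'qd': array([-0.0008,  0.011 ,  0.0033,  0.0014,  0.0023,  0.0014]), 'effort': array([ 1.38000e-02, -4.36707e+01, -2.34130e+01,  2.00000e-03,
       -4.28000e-02, -1.00000e-04]), 'position': array([ 0.4766, -0.273 ,  0.1324]), 'ee_rot': array([-0.1537, -0.6892, -0.1555,  0.6908]), 'contact_force': array([ 0.211 , -0.3445, -2.636 ]), 'moment': array([0.053 , 0.0176, 0.0446]), 'width': np.float64(0.0653)}
0  [nan nan nan]w.py:8: RuntimeWarning: Mean of empty slice.
  print(len(q),cv2.minEnclosingCircle(q[:,:2].astype(np.float32)) if len(q) else "",q.mean(0))
  ret = um.true_divide(
```

View pics/w2.png

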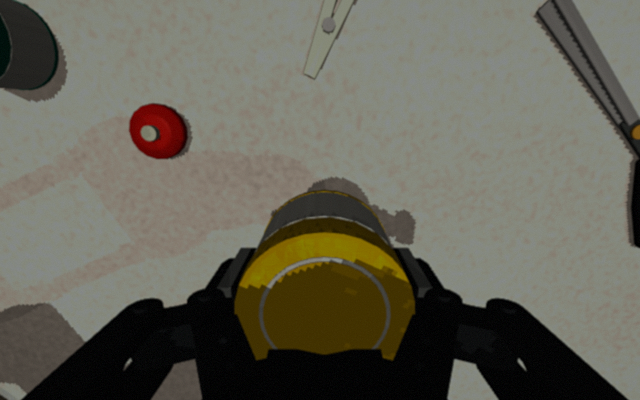

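The yellow tin is held firmly (lid at about (325,290)). I shake it, then tip it one way.

carry_out --deltas '[0, 0.5, 0, 0, 0, 0, -1, 0, 0.5, 0, 0, 0, 0, -1, 0, -0.5, 0, 0, 0, 0, -1, 0, -0.5, 0, 0, 0, 0, -1, 0, 0, 0, 0, 0, 1, -1, 0, 0, 0, 0, 0, 1, -1, 0, 0, 0, 0, 0, 1, -1, 0, 0, 0, 0, 0, 1, -1, 0, 0, 0, 0, 0, 1, -1, 0, 0, 0, 0, 0, 0, -1]'

```text
clock: 4.25
position: [0.4753, -0.2717, 0.1315]
ee_rot: [0.271, 0.705, 0.035, -0.654]
contact_force: [0.6, 0.3, -3.2]
width: 0.0648
```

carry_out --deltas '[0, 0, 0, 0, 0, 0, -1, 0, 0, 0, 0, 0, -0.3, -1, 0, 0, 0, 0, 0, -0.6, -1, 0, 0, 0, 0, 0, -0.8, -1, 0, 0, 0, 0, 0, -0.8, -1, 0, 0, 0, 0, 0, -0.8, -1, 0, 0, 0, 0, 0, -0.8, -1, 0, 0, 0, 0, 0, -0.6, -1, 0, 0, 0, 0, 0, -0.3, -1, 0, 0, 0, 0, 0, 0, -1]'

```text
clock: 5.5
position: [0.4781, -0.2748, 0.134]
ee_rot: [0.154, 0.69, 0.154, -0.69]
contact_force: [0.6, 0.6, -3.5]
width: 0.065
```

```bash
cat > m.py <<'E'
import sys
from h import *
from rig import readout, eyes
M=[];F=[]
for i in range(25):
    eyes.get_image("wrist"); s=readout.get_state(); M.append(s["moment"]);F.append(s["contact_force"])
M=np.array(M);Rm=rot(s["ee_rot"]).as_matrix()
print("clock",s["clock"],"pos",s["position"].round(4),"mom world",M.mean(0).round(4),"sem",(M.std(0)/5).round(4),"tool",(M.mean(0)@Rm).round(4),"F",np.mean(F,0).round(2),"w",s["width"], "tilt",np.arccos(-Rm[2,0]))
print(Rm.round(3).tolist())
E
python3 m.py
```

```text
clock 6.75 pos [ 0.4778 -0.2739  0.1341] mom world [ 0.0059  0.0056 -0.0049] sem [0.0044 0.0053 0.0066] tool [ 0.0049 -0.0025 -0.0078] F [-0.16  0.06 -3.03] w 0.06522510832070401 tilt 7.880556831041536e-05
[[0.0, 0.427, -0.904], [-0.0, -0.904, -0.427], [-1.0, 0.0, 0.0]]
```

Now I tip it the other way.

carry_out --deltas '[0, 0, 0, 0, 0, -1, -1, 0, 0, 0, 0, 0, -1, -1, 0, 0, 0, 0, 0, -1, -1, 0, 0, 0, 0, 0, -1, -1, 0, 0, 0, 0, 0, -1, -1, 0, 0, 0, 0, 0, 0, -1]'

```text
clock: 7.5
position: [0.4783, -0.2753, 0.1331]
ee_rot: [-0.032, -0.653, -0.271, 0.706]
contact_force: [-0.1, 0.1, -3.0]
width: 0.0653
```

carry_out --deltas '[0, 0, 0, 0, 0, 0, -1, 0, 0, 0, 0, 0, 0.3, -1, 0, 0, 0, 0, 0, 0.6, -1, 0, 0, 0, 0, 0, 0.8, -1, 0, 0, 0, 0, 0, 0.8, -1, 0, 0, 0, 0, 0, 0.8, -1, 0, 0, 0, 0, 0, 0.8, -1, 0, 0, 0, 0, 0, 0.6, -1, 0, 0, 0, 0, 0, 0.3, -1, 0, 0, 0, 0, 0, 0, -1]'

```text
clock: 8.75
position: [0.4774, -0.2731, 0.1346]
ee_rot: [0.155, 0.69, 0.155, -0.69]
contact_force: [0.4, 0.2, -2.7]
width: 0.0648
```

```bash
python3 m.py; python3 -c "
from h import *
rows([.4785,-.273,0.012],0)"
```

```text
clock 10.0 pos [ 0.4778 -0.2739  0.1341] mom world [ 0.0064  0.006  -0.0032] sem [0.0057 0.0054 0.0065] tool [ 0.0032 -0.0027 -0.0084] F [ 0.12 -0.07 -3.21] w 0.06530822781715584 tilt 0.00011078991106747809
[[0.0, 0.427, -0.904], [-0.0, -0.904, -0.427], [-1.0, 0.0, 0.0]]
pos [ 0.4778 -0.2739  0.1341] total units [ 2.035 -0.008 -0.017] n 3 per row [ 0.678 -0.003 -0.006]
```

The moments match (-0.008 in both cases), so yellow is quiet. I put it back.

carry_out --deltas '[0.6, 0, 0, 0, 0, 0, -1, 0.6, 0, 0, 0, 0, 0, -1, 0.5, 0, 0, 0, 0, 0, -1, 0.25, 0, 0, 0, 0, 0, -1, 0.12, 0, 0, 0, 0, 0, -1, 0.02, 0, 0, 0, 0, 0, -1, 0, 0, 0, 0, 0, 0, -1, 0, 0, 0, 0, 0, 0, 1, 0, 0, 0, 0, 0, 0, 1, 0, 0, 0, 0, 0, 0, 1]'

```text
clock: 11.25
position: [0.4781, -0.2742, 0.009]
ee_rot: [0.155, 0.69, 0.154, -0.69]
contact_force: [-0.3, 0.1, -0.2]
width: 0.0853
```

carry_out --deltas '[-0.4, 0, 0, 0, 0, 0, 1, -0.6, 0, 0, 0, 0, 0, 1, -0.6, 0, 0, 0, 0, 0, 1, -0.6, 0, 0, 0, 0, 0, 1, -0.5, 0, 0, 0, 0, 0, 1, 0, 0, 0, 0, 0, 0, 1]'

```text
clock: 12.0
position: [0.4792, -0.275, 0.1733]
ee_rot: [0.156, 0.691, 0.153, -0.689]
contact_force: [-0.8, -0.1, -0.6]
width: 0.0851
```

```bash
python3 w.py w3 0.4787 -0.273; python3 -c "
from h import *
rows([.4475,.2435,0.16],0)"
```

```text
{'clock': np.float64(12.05), 'qpos': array([-0.6469,  0.2796,  1.6544, -0.    ,  1.2052,  0.4832]), 'qd': array([-0.    ,  0.0267,  0.0418,  0.0007, -0.0009,  0.0023]), 'effort': array([ 2.13000e-02, -4.16086e+01, -2.39834e+01,  2.00000e-03,
       -5.17000e-02,  0.00000e+00]), 'position': array([ 0.4782, -0.2742,  0.1715]), 'ee_rot': array([ 0.1552,  0.6905,  0.1539, -0.6895]), 'contact_force': array([-0.4368,  0.5366, -0.1775]), 'moment': array([ 0.0166, -0.019 ,  0.0483]), 'width': np.float64(0.0854)}
4395 ((0.4787435233592987, -0.2731802761554718), 0.03351974859833717) [ 0.47999872 -0.27252926  0.05651182]
pos [ 0.4782 -0.2742  0.1715] total units [ 0.178 -8.022 -3.219] n 9 per row [ 0.02  -0.891 -0.358]
```

View pics/w3.png

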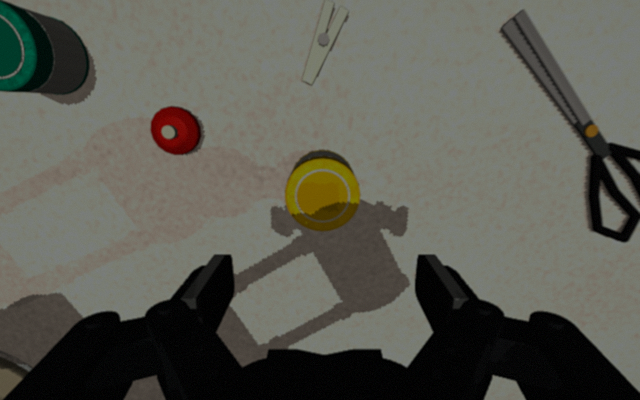

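Yellow stands upright at (323,191). I move on to purple.

carry_out --deltas '[0, -0.89, -0.358, 0, 0, 0, 1, 0, -0.89, -0.358, 0, 0, 0, 1, 0, -0.89, -0.358, 0, 0, 0, 1, 0, -0.89, -0.358, 0, 0, 0, 1, 0, -0.89, -0.358, 0, 0, 0, 1, 0, -0.89, -0.358, 0, 0, 0, 1, 0, -0.89, -0.358, 0, 0, 0, 1, 0, -0.89, -0.358, 0, 0, 0, 1, 0, -0.89, -0.358, 0, 0, 0, 1, 0, 0, 0, 0, 0, 0, 1]'

```text
clock: 13.3
position: [0.4461, 0.2465, 0.1689]
ee_rot: [-0.156, -0.689, -0.157, 0.69]
contact_force: [0.6, -0.4, -0.6]
width: 0.0853
```

```bash
python3 w.py w4 0.4475 0.2435; python3 -c "
from h import *
rows([.447,.244,0.007],0)"
```

```text
{'clock': np.float64(13.35), 'qpos': array([ 3.6450e-01,  2.2350e-01,  1.7413e+00, -5.0000e-04,  1.1802e+00,
        1.4907e+00]), 'qd': array([-0.051 , -0.0147,  0.0142, -0.0168,  0.0078, -0.0055]), 'effort': array([  1.3621, -36.3425, -23.0671,   0.2229,  -0.0886,   0.0445]), 'position': array([0.4462, 0.2444, 0.1689]), 'ee_rot': array([-0.1563, -0.6885, -0.1556,  0.6909]), 'contact_force': array([-0.3664, -0.4602,  0.2214]), 'moment': array([-0.0076,  0.0135,  0.0109]), 'width': np.float64(0.0849)}
4517 ((0.44469982385635376, 0.24617186188697815), 0.033411335200071335) [0.44598983 0.24678585 0.05650582]
pos [0.4462 0.2444 0.1689] total units [ 2.698  0.011 -0.019] n 3 per row [ 0.899  0.004 -0.006]
```

View pics/w4.png

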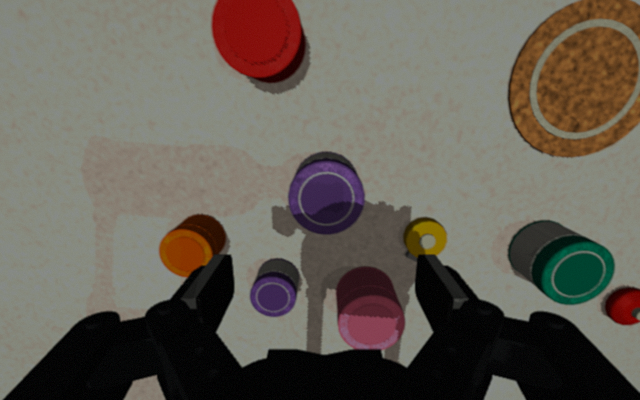

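The purple tin is at (326,195), centred. I descend and grip.

carry_out --deltas '[0.6, -0.02, 0, 0, 0, 0, 1, 0.7, 0, 0, 0, 0, 0, 1, 0.7, 0, 0, 0, 0, 0, 1, 0.5, 0, 0, 0, 0, 0, 1, 0.2, 0, 0, 0, 0, 0, 1, 0, 0, 0, 0, 0, 0, 1, 0, 0, 0, 0, 0, 0, -1, 0, 0, 0, 0, 0, 0, -1, 0, 0, 0, 0, 0, 0, -1, 0, 0, 0, 0, 0, 0, -1]'

```text
clock: 14.6
position: [0.4481, 0.2447, 0.0103]
ee_rot: [0.154, 0.691, 0.155, -0.689]
contact_force: [-0.3, 0.3, 6.2]
width: 0.0654
```

carry_out --deltas '[-0.3, 0, 0, 0, 0, 0, -1, -0.6, 0, 0, 0, 0, 0, -1, -0.6, 0, 0, 0, 0, 0, -1, -0.6, 0, 0, 0, 0, 0, -1, 0, 0, 0, 0, 0, 0, -1, 0, 0, 0, 0, 0, 0, -1]'

```text
clock: 15.35
position: [0.446, 0.2439, 0.1338]
ee_rot: [-0.155, -0.689, -0.155, 0.691]
contact_force: [-1.0, 0.6, -3.1]
width: 0.0656
```

carry_out --deltas '[0, 0.5, 0, 0, 0, 0, -1, 0, 0.5, 0, 0, 0, 0, -1, 0, -0.5, 0, 0, 0, 0, -1, 0, -0.5, 0, 0, 0, 0, -1, 0, 0, 0, 0, 0, 1, -1, 0, 0, 0, 0, 0, 1, -1, 0, 0, 0, 0, 0, 1, -1, 0, 0, 0, 0, 0, 1, -1, 0, 0, 0, 0, 0, 1, -1, 0, 0, 0, 0, 0, 0, -1]'

```text
clock: 16.6
position: [0.4453, 0.2447, 0.1322]
ee_rot: [0.273, 0.705, 0.033, -0.654]
contact_force: [-1.0, 0.3, -3.0]
width: 0.0654
```

carry_out --deltas '[0, 0, 0, 0, 0, 0, -1, 0, 0, 0, 0, 0, -0.3, -1, 0, 0, 0, 0, 0, -0.6, -1, 0, 0, 0, 0, 0, -0.8, -1, 0, 0, 0, 0, 0, -0.8, -1, 0, 0, 0, 0, 0, -0.8, -1, 0, 0, 0, 0, 0, -0.8, -1, 0, 0, 0, 0, 0, -0.6, -1, 0, 0, 0, 0, 0, -0.3, -1, 0, 0, 0, 0, 0, 0, -1]'

```text
clock: 17.85
position: [0.4474, 0.2435, 0.1349]
ee_rot: [0.154, 0.69, 0.154, -0.69]
contact_force: [-1.1, 0.7, -2.3]
width: 0.0654
```

```bash
python3 m.py
```

```text
clock 19.1 pos [0.447  0.2443 0.1346] mom world [-0.0082 -0.0181 -0.0129] sem [0.0055 0.0053 0.0056] tool [0.0129 0.0128 0.0151] F [ 0.11  0.   -2.96] w 0.06502851669796339 tilt 0.00016223212500250452
[[-0.0, 0.427, -0.904], [-0.0, -0.904, -0.427], [-1.0, 0.0, 0.0]]
```

carry_out --deltas '[0, 0, 0, 0, 0, -1, -1, 0, 0, 0, 0, 0, -1, -1, 0, 0, 0, 0, 0, -1, -1, 0, 0, 0, 0, 0, -1, -1, 0, 0, 0, 0, 0, -1, -1, 0, 0, 0, 0, 0, 0, -1]'

```text
clock: 19.85
position: [0.4477, 0.2431, 0.1341]
ee_rot: [-0.032, -0.653, -0.271, 0.707]
contact_force: [0.6, -0.2, -2.5]
width: 0.0653
```

carry_out --deltas '[0, 0, 0, 0, 0, 0, -1, 0, 0, 0, 0, 0, 0.3, -1, 0, 0, 0, 0, 0, 0.6, -1, 0, 0, 0, 0, 0, 0.8, -1, 0, 0, 0, 0, 0, 0.8, -1, 0, 0, 0, 0, 0, 0.8, -1, 0, 0, 0, 0, 0, 0.8, -1, 0, 0, 0, 0, 0, 0.6, -1, 0, 0, 0, 0, 0, 0.3, -1, 0, 0, 0, 0, 0, 0, -1]'

```text
clock: 21.1
position: [0.4466, 0.2451, 0.1349]
ee_rot: [0.155, 0.69, 0.155, -0.69]
contact_force: [0.8, 0.6, -2.9]
width: 0.065
```

```bash
python3 m.py
```

```text
clock 22.35 pos [0.447  0.2443 0.1346] mom world [ 0.0096  0.0127 -0.0026] sem [0.0054 0.0058 0.0067] tool [ 0.0026 -0.0074 -0.014 ] F [ 0.06 -0.17 -3.  ] w 0.0650698314731836 tilt 0.00010134606518386734
[[-0.0, 0.427, -0.904], [-0.0, -0.904, -0.427], [-1.0, 0.0, 0.0]]
```

Purple shows a difference of 0.029 ± 0.008, which is suggestive but below the expected 0.05. I set it down and let green's result help decide.

carry_out --deltas '[0.6, 0, 0, 0, 0, 0, -1, 0.6, 0, 0, 0, 0, 0, -1, 0.5, 0, 0, 0, 0, 0, -1, 0.25, 0, 0, 0, 0, 0, -1, 0.12, 0, 0, 0, 0, 0, -1, 0.02, 0, 0, 0, 0, 0, -1, 0, 0, 0, 0, 0, 0, -1, 0, 0, 0, 0, 0, 0, 1, 0, 0, 0, 0, 0, 0, 1, 0, 0, 0, 0, 0, 0, 1]'

```text
clock: 23.6
position: [0.4475, 0.2445, 0.0095]
ee_rot: [0.155, 0.69, 0.155, -0.69]
contact_force: [-0.7, -0.6, 0.9]
width: 0.0855
```

carry_out --deltas '[-0.4, 0, 0, 0, 0, 0, 1, -0.6, 0, 0, 0, 0, 0, 1, -0.6, 0, 0, 0, 0, 0, 1, -0.6, 0, 0, 0, 0, 0, 1, -0.5, 0, 0, 0, 0, 0, 1, 0, 0, 0, 0, 0, 0, 1]'

```text
clock: 24.35
position: [0.4487, 0.245, 0.1737]
ee_rot: [0.154, 0.692, 0.155, -0.688]
contact_force: [0.5, 0.3, -0.0]
width: 0.0852
```

```bash
python3 w.py w5 0.4475 0.2435; python3 -c "
from h import *
rows([.481,.002,0.17],0)"
```

```text
{'clock': np.float64(24.4), 'qpos': array([ 3.6360e-01,  2.1970e-01,  1.7382e+00, -1.0000e-04,  1.1815e+00,
        1.4937e+00]), 'qd': array([-0.0013,  0.0239,  0.0429, -0.0001, -0.0012, -0.0015]), 'effort': array([ 1.96000e-02, -3.75726e+01, -2.36608e+01,  1.60000e-03,
       -5.13000e-02, -0.00000e+00]), 'position': array([0.4475, 0.2445, 0.172 ]), 'ee_rot': array([ 0.1545,  0.6908,  0.1547, -0.6892]), 'contact_force': array([-1.021 ,  0.3747,  0.2902]), 'moment': array([-0.0185,  0.0321, -0.0215]), 'width': np.float64(0.0851)}
4327 ((0.44511574506759644, 0.24441534280776978), 0.03342783451080322) [0.44631747 0.24508332 0.05650568]
pos [0.4475 0.2445 0.172 ] total units [0.031 3.893 1.22 ] n 5 per row [0.006 0.779 0.244]
```

View pics/w5.png

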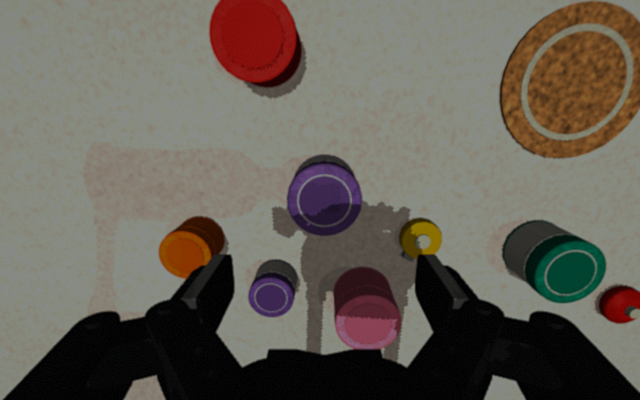

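Purple stands upright at (324,197). On to green.

carry_out --deltas '[0, 0.78, 0.244, 0, 0, 0, 1, 0, 0.78, 0.244, 0, 0, 0, 1, 0, 0.78, 0.244, 0, 0, 0, 1, 0, 0.78, 0.244, 0, 0, 0, 1, 0, 0.77, 0.244, 0, 0, 0, 1, 0, 0, 0, 0, 0, 0, 1]'

```text
clock: 25.15
position: [0.48, -0.0008, 0.1696]
ee_rot: [-0.153, -0.689, -0.153, 0.691]
contact_force: [-0.9, 0.4, -0.6]
width: 0.0853
```

```bash
python3 w.py w6 0.481 0.002; python3 -c "
from h import *
rows([.4805,.002,0.008],0)"
```

```text
{'clock': np.float64(25.2), 'qpos': array([-1.4330e-01,  1.8020e-01,  1.7974e+00,  3.0000e-04,  1.1672e+00,
        9.8990e-01]), 'qd': array([ 0.0454, -0.0099,  0.0027,  0.0142,  0.01  ,  0.0027]), 'effort': array([ -1.2023, -33.4635, -22.7375,  -0.188 ,  -0.0852,  -0.0412]), 'position': array([0.4796, 0.001 , 0.1697]), 'ee_rot': array([-0.1529, -0.6892, -0.1539,  0.6913]), 'contact_force': array([ 0.3589,  0.9811, -0.9138]), 'moment': array([ 0.0541,  0.0022, -0.0187]), 'width': np.float64(0.0855)}
4521 ((0.47971782088279724, 0.004587965551763773), 0.03359920158982277) [0.48119033 0.005127   0.05653028]
pos [0.4796 0.001  0.1697] total units [ 2.695 -0.003 -0.028] n 3 per row [ 0.898 -0.001 -0.009]
```

View pics/w6.png

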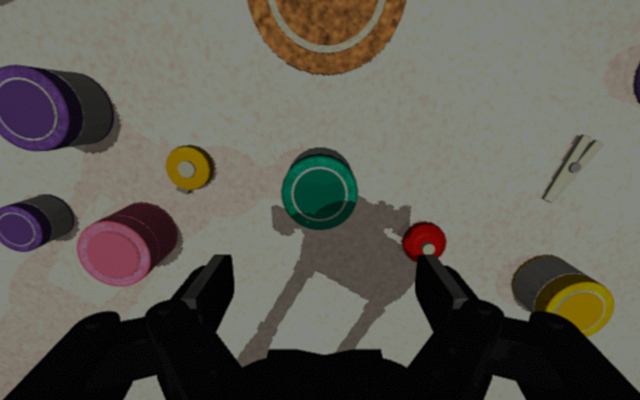

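Green is at (320,191). I descend, grip and test it.

carry_out --deltas '[0.6, -0.03, 0, 0, 0, 0, 1, 0.7, 0, 0, 0, 0, 0, 1, 0.7, 0, 0, 0, 0, 0, 1, 0.5, 0, 0, 0, 0, 0, 1, 0.2, 0, 0, 0, 0, 0, 1, 0, 0, 0, 0, 0, 0, 1, 0, 0, 0, 0, 0, 0, -1, 0, 0, 0, 0, 0, 0, -1, 0, 0, 0, 0, 0, 0, -1, 0, 0, 0, 0, 0, 0, -1]'

```text
clock: 26.45
position: [0.4809, 0.0037, 0.0108]
ee_rot: [0.155, 0.691, 0.154, -0.689]
contact_force: [-0.5, 1.0, 5.9]
width: 0.0653
```

carry_out --deltas '[-0.3, 0, 0, 0, 0, 0, -1, -0.6, 0, 0, 0, 0, 0, -1, -0.6, 0, 0, 0, 0, 0, -1, -0.6, 0, 0, 0, 0, 0, -1, 0, 0, 0, 0, 0, 0, -1, 0, 0, 0, 0, 0, 0, -1]'

```text
clock: 27.2
position: [0.4785, 0.0037, 0.1344]
ee_rot: [-0.154, -0.689, -0.155, 0.691]
contact_force: [-1.3, -0.1, -2.7]
width: 0.0655
```

carry_out --deltas '[0, 0.5, 0, 0, 0, 0, -1, 0, 0.5, 0, 0, 0, 0, -1, 0, -0.5, 0, 0, 0, 0, -1, 0, -0.5, 0, 0, 0, 0, -1, 0, 0, 0, 0, 0, 1, -1, 0, 0, 0, 0, 0, 1, -1, 0, 0, 0, 0, 0, 1, -1, 0, 0, 0, 0, 0, 1, -1, 0, 0, 0, 0, 0, 1, -1, 0, 0, 0, 0, 0, 0, -1]'

```text
clock: 28.45
position: [0.4773, 0.0046, 0.1329]
ee_rot: [0.273, 0.704, 0.034, -0.654]
contact_force: [-0.1, 0.7, -3.6]
width: 0.0657
```

carry_out --deltas '[0, 0, 0, 0, 0, 0, -1, 0, 0, 0, 0, 0, -0.3, -1, 0, 0, 0, 0, 0, -0.6, -1, 0, 0, 0, 0, 0, -0.8, -1, 0, 0, 0, 0, 0, -0.8, -1, 0, 0, 0, 0, 0, -0.8, -1, 0, 0, 0, 0, 0, -0.8, -1, 0, 0, 0, 0, 0, -0.6, -1, 0, 0, 0, 0, 0, -0.3, -1, 0, 0, 0, 0, 0, 0, -1]'

```text
clock: 29.7
position: [0.48, 0.0028, 0.1354]
ee_rot: [0.154, 0.69, 0.154, -0.69]
contact_force: [-0.9, 0.0, -3.4]
width: 0.0652
```

```bash
python3 m.py
```

```text
clock 30.95 pos [0.4797 0.0036 0.1353] mom world [ 0.0065 -0.0084  0.0031] sem [0.0068 0.0058 0.0052] tool [-0.0031  0.0104 -0.0023] F [-0.02 -0.08 -3.36] w 0.0653428247599144 tilt 9.402062511635577e-05
[[0.0, 0.427, -0.904], [-0.0, -0.904, -0.427], [-1.0, 0.0, -0.0]]
```

carry_out --deltas '[0, 0, 0, 0, 0, -1, -1, 0, 0, 0, 0, 0, -1, -1, 0, 0, 0, 0, 0, -1, -1, 0, 0, 0, 0, 0, -1, -1, 0, 0, 0, 0, 0, -1, -1, 0, 0, 0, 0, 0, 0, -1]'

```text
clock: 31.7
position: [0.4805, 0.0022, 0.1346]
ee_rot: [-0.032, -0.653, -0.271, 0.707]
contact_force: [0.0, -0.2, -3.7]
width: 0.0652
```

carry_out --deltas '[0, 0, 0, 0, 0, 0, -1, 0, 0, 0, 0, 0, 0.3, -1, 0, 0, 0, 0, 0, 0.6, -1, 0, 0, 0, 0, 0, 0.8, -1, 0, 0, 0, 0, 0, 0.8, -1, 0, 0, 0, 0, 0, 0.8, -1, 0, 0, 0, 0, 0, 0.8, -1, 0, 0, 0, 0, 0, 0.6, -1, 0, 0, 0, 0, 0, 0.3, -1, 0, 0, 0, 0, 0, 0, -1]'

```text
clock: 32.95
position: [0.4792, 0.0044, 0.1356]
ee_rot: [0.155, 0.69, 0.155, -0.69]
contact_force: [-0.3, -0.9, -2.5]
width: 0.0654
```

```bash
python3 m.py
```

```text
clock 34.2 pos [0.4797 0.0037 0.1353] mom world [-0.0051 -0.0019 -0.0064] sem [0.005  0.0065 0.0053] tool [ 0.0064 -0.0005  0.0054] F [ 0.01  0.   -3.13] w 0.0654109695717717 tilt 9.926571239103536e-05
[[0.0, 0.427, -0.904], [-0.0, -0.904, -0.427], [-1.0, 0.0, -0.0]]
```

Green shows no change (-0.002 to +0.005), so purple is the likely rattler. I put green back and test purple again.

carry_out --deltas '[0.6, 0, 0, 0, 0, 0, -1, 0.6, 0, 0, 0, 0, 0, -1, 0.5, 0, 0, 0, 0, 0, -1, 0.25, 0, 0, 0, 0, 0, -1, 0.12, 0, 0, 0, 0, 0, -1, 0.03, 0, 0, 0, 0, 0, -1, 0, 0, 0, 0, 0, 0, -1, 0, 0, 0, 0, 0, 0, 1, 0, 0, 0, 0, 0, 0, 1, 0, 0, 0, 0, 0, 0, 1]'

```text
clock: 35.45
position: [0.4802, 0.0036, 0.0095]
ee_rot: [0.155, 0.69, 0.154, -0.69]
contact_force: [-0.1, 0.2, -0.9]
width: 0.0854
```

carry_out --deltas '[-0.4, 0, 0, 0, 0, 0, 1, -0.6, 0, 0, 0, 0, 0, 1, -0.6, 0, 0, 0, 0, 0, 1, -0.6, 0, 0, 0, 0, 0, 1, -0.5, 0, 0, 0, 0, 0, 1, 0, 0, 0, 0, 0, 0, 1]'

```text
clock: 36.2
position: [0.4815, 0.0034, 0.1735]
ee_rot: [0.155, 0.692, 0.154, -0.688]
contact_force: [0.1, -0.1, 0.4]
width: 0.0854
```

```bash
python3 w.py w7 0.48 0.004; python3 -c "
from h import *
rows([.4465,.2445,0.17],0)"
```

```text
{'clock': np.float64(36.25), 'qpos': array([-1.3750e-01,  1.7640e-01,  1.7965e+00, -1.0000e-04,  1.1667e+00,
        9.9250e-01]), 'qd': array([-0.0006,  0.0232,  0.0442, -0.0002, -0.0013, -0.0014]), 'effort': array([ 1.89000e-02, -3.46397e+01, -2.34443e+01,  1.70000e-03,
       -4.96000e-02, -0.00000e+00]), 'position': array([0.4802, 0.0036, 0.1719]), 'ee_rot': array([ 0.1549,  0.6907,  0.1543, -0.6893]), 'contact_force': array([ 0.2141,  0.6057, -0.4528]), 'moment': array([-0.0313, -0.0093,  0.0384]), 'width': np.float64(0.0854)}
4352 ((0.47852832078933716, 0.004565235693007708), 0.03336090222001076) [0.47987536 0.00506177 0.05649989]
pos [0.4802 0.0036 0.1719] total units [ 0.028 -3.871 -1.206] n 5 per row [ 0.006 -0.774 -0.241]
```

View pics/w7.png

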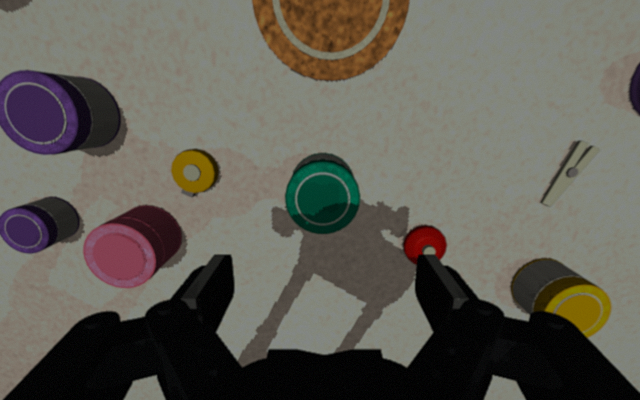

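Green stands at (323,196). I go back to purple.

carry_out --deltas '[0, -0.775, -0.241, 0, 0, 0, 1, 0, -0.775, -0.241, 0, 0, 0, 1, 0, -0.775, -0.241, 0, 0, 0, 1, 0, -0.775, -0.241, 0, 0, 0, 1, 0, -0.775, -0.241, 0, 0, 0, 1, 0.3, 0, 0, 0, 0, 0, 1, 0.6, 0, 0, 0, 0, 0, 1]'

```text
clock: 37.12
position: [0.4458, 0.2458, 0.1161]
ee_rot: [0.155, 0.69, 0.155, -0.69]
contact_force: [0.3, -0.3, -1.2]
width: 0.0855
```

carry_out --deltas '[0.6, 0, 0, 0, 0, 0, 1, 0.6, 0, 0, 0, 0, 0, 1, 0.4, 0, 0, 0, 0, 0, 1, 0.2, 0, 0, 0, 0, 0, 1, 0, 0, 0, 0, 0, 0, 1, 0, 0, 0, 0, 0, 0, -1, 0, 0, 0, 0, 0, 0, -1, 0, 0, 0, 0, 0, 0, -1, 0, 0, 0, 0, 0, 0, -1]'

```text
clock: 38.25
position: [0.4467, 0.245, 0.0105]
ee_rot: [0.155, 0.691, 0.155, -0.689]
contact_force: [-0.4, -1.4, 5.5]
width: 0.0654
```

carry_out --deltas '[-0.3, 0, 0, 0, 0, 0, -1, -0.6, 0, 0, 0, 0, 0, -1, -0.6, 0, 0, 0, 0, 0, -1, -0.6, 0, 0, 0, 0, 0, -1, 0, 0, 0, 0, 0, 1, -1, 0, 0, 0, 0, 0, 1, -1, 0, 0, 0, 0, 0, 1, -1, 0, 0, 0, 0, 0, 1, -1, 0, 0, 0, 0, 0, 1, -1, 0, 0, 0, 0, 0, 0.7, -1]'

```text
clock: 39.5
position: [0.445, 0.2452, 0.1346]
ee_rot: [0.288, 0.707, 0.015, -0.646]
contact_force: [-0.4, -0.5, -2.2]
width: 0.0652
```

carry_out --deltas '[0, 0, 0, 0, 0, 0, -1, 0, 0, 0, 0, 0, 0, -1, 0, 0, 0, 0, 0, -0.4, -1, 0, 0, 0, 0, 0, -0.8, -1, 0, 0, 0, 0, 0, -1, -1, 0, 0, 0, 0, 0, -1, -1, 0, 0, 0, 0, 0, -1, -1, 0, 0, 0, 0, 0, -0.8, -1, 0, 0, 0, 0, 0, -0.5, -1, 0, 0, 0, 0, 0, -0.2, -1]'

```text
clock: 40.75
position: [0.4464, 0.2436, 0.1357]
ee_rot: [0.154, 0.69, 0.154, -0.69]
contact_force: [-0.8, 0.9, -2.7]
width: 0.0653
```

```bash
python3 m.py
```

```text
clock 42.0 pos [0.4458 0.2447 0.1353] mom world [-0.0239 -0.0241  0.0042] sem [0.0052 0.0057 0.0065] tool [-0.0042  0.0116  0.0319] F [ 0.12  0.11 -3.06] w 0.06535439902223682 tilt 0.00012091048744358584
[[0.0, 0.427, -0.904], [-0.0, -0.904, -0.427], [-1.0, 0.0, 0.0]]
```

carry_out --deltas '[0, 0, 0, 0, 0, -1, -1, 0, 0, 0, 0, 0, -1, -1, 0, 0, 0, 0, 0, -1, -1, 0, 0, 0, 0, 0, -1, -1, 0, 0, 0, 0, 0, -1, -1, 0, 0, 0, 0, 0, -0.7, -1]'

```text
clock: 42.75
position: [0.4464, 0.2441, 0.1352]
ee_rot: [-0.015, -0.646, -0.288, 0.707]
contact_force: [0.8, 0.9, -3.2]
width: 0.0656
```

carry_out --deltas '[0, 0, 0, 0, 0, 0, -1, 0, 0, 0, 0, 0, 0, -1, 0, 0, 0, 0, 0, 0.4, -1, 0, 0, 0, 0, 0, 0.8, -1, 0, 0, 0, 0, 0, 1, -1, 0, 0, 0, 0, 0, 1, -1, 0, 0, 0, 0, 0, 1, -1, 0, 0, 0, 0, 0, 0.8, -1, 0, 0, 0, 0, 0, 0.5, -1, 0, 0, 0, 0, 0, 0.2, -1]'

```text
clock: 44.0
position: [0.4451, 0.2459, 0.1357]
ee_rot: [0.155, 0.69, 0.155, -0.69]
contact_force: [-0.7, 0.7, -2.9]
width: 0.0655
```

```bash
python3 m.py;  python3 -c "
from h import *
rows([.637,.069,0.19],0)"
```

```text
clock 45.25 pos [0.4458 0.2448 0.1353] mom world [ 0.0275  0.0049 -0.005 ] sem [0.0057 0.0055 0.0056] tool [ 0.005   0.0073 -0.027 ] F [-0.01  0.09 -3.  ] w 0.06482841889984137 tilt 0.00010890350832560532
[[-0.0, 0.427, -0.904], [-0.0, -0.904, -0.427], [-1.0, 0.0, 0.0]]
pos [0.4458 0.2448 0.1353] total units [-0.912  4.009 -1.632] n 5 per row [-0.182  0.802 -0.326]
```

The second test gives a difference of 0.059 N m (+0.032 to -0.027), so purple rattles. I carry it over the mat.

carry_out --deltas '[-0.1, 0.3, -0.12, 0, 0, 0, -1, -0.23, 0.6, -0.25, 0, 0, 0, -1, 0, 0.75, -0.3, 0, 0, 0, -1, 0, 0.75, -0.3, 0, 0, 0, -1, 0, 0.7, -0.28, 0, 0, 0, -1, 0, 0.5, -0.21, 0, 0, 0, -1, 0, 0.3, -0.12, 0, 0, 0, -1, 0, 0.11, -0.05, 0, 0, 0, -1, 0, 0, 0, 0, 0, 0, -1, 0, 0, 0, 0, 0, 0, -1]'

```text
clock: 46.5
position: [0.6359, 0.0698, 0.1551]
ee_rot: [-0.155, -0.69, -0.155, 0.69]
contact_force: [0.3, 0.9, -2.8]
width: 0.0655
```

carry_out --deltas '[0, 0, 0, 0, 0, 0, -1, 0, 0, 0, 0, 0, 0, -1, 0, 0, 0, 0, 0, 0, -1, 0, 0, 0, 0, 0, 0, -1, 0, 0, 0, 0, 0, 0, -1, 0, 0, 0, 0, 0, 0, -1]'

```text
clock: 47.25
position: [0.637, 0.0688, 0.1551]
ee_rot: [0.155, 0.69, 0.155, -0.69]
contact_force: [-0.0, 0.5, -3.4]
width: 0.0655
```

```bash
python3 - <<'E'
from h import *
from rig import readout,eyes
s=readout.get_state(); print(s["clock"],s["position"],s["ee_rot"],s["width"],s["contact_force"],abs(s["qd"]).max())
for n in ["scene","top"]:
    d=eyes.get_image(n); cv2.imwrite(f"pics/{n}9.png",d["color"][:,:,::-1]); P=cloud(d).reshape(-1,3)
    for k,c in dict(yel=(.4785,-.273),pur=(.637,.069),gre=(.48,.003),pinc=(.467,-.124),tape=(.438,.126)).items():
        m=np.linalg.norm(P[:,:2]-c,axis=1)<.045
        q=P[m&(P[:,2]>.012)&((P[:,2]<.07) if k!="pur" else (P[:,2]<.215))]
        if len(q): print(n,k,len(q),np.median(q,0).round(4),q[:,2].min().round(3),q[:,2].max().round(3))
E
```

```text
47.25 [0.63698706 0.06882971 0.1550697 ] [ 0.15458763  0.69001786  0.15453343 -0.68999814] 0.06545840963385789 [-0.02159249  0.48125307 -3.43006723] 0.001820530852844489
scene yel 625 [ 0.4925 -0.2783  0.0549] 0.012 0.063
scene pur 497 [0.661  0.0629 0.1925] 0.14 0.214
scene gre 543 [ 0.4909 -0.0046  0.0541] 0.012 0.062
scene pinc 156 [ 0.47   -0.1276  0.0185] 0.012 0.031
scene tape 121 [0.4412 0.1233 0.0156] 0.012 0.025
top yel 663 [ 0.4771 -0.269   0.0556] 0.013 0.062
top pur 291 [0.6233 0.045  0.1979] 0.146 0.215
top gre 620 [0.477  0.0038 0.056 ] 0.012 0.062
top pinc 247 [ 0.4669 -0.122   0.0182] 0.012 0.03
top tape 76 [0.4371 0.1161 0.0154] 0.012 0.021
```

View pics/scene9.png

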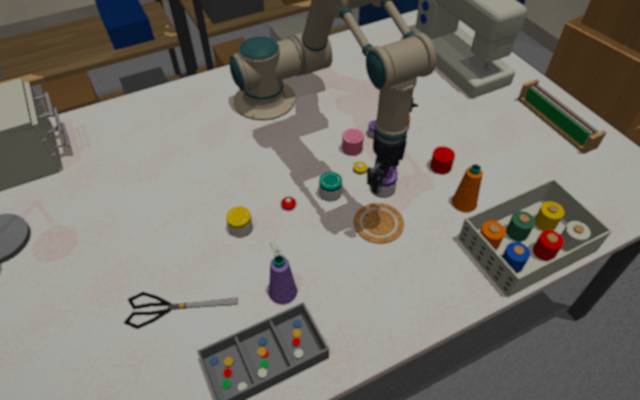

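View pics/top9.png

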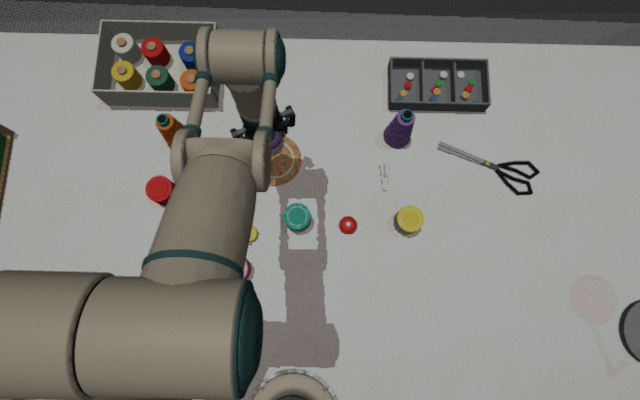

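The scene view shows the purple tin held upright at about (385,180), above the mat. Yellow (239,218) and green (330,184) are standing, and the other things are where they were. I hand the job in.

```bash
python3 -c "
from rig import job
print(job.sign_off())"
```

```text
the job is handed in; nothing more can be done
None
```

The purple tin is the one that rattles. I handed the job in at about 47 s with it held upright and still over the middle of the mat.

**Finding the rattler:** I lifted and shook yellow, then purple, then green. For each I compared the wrist moment after tipping about 20° one way and the other.

| Tin | Moment difference (N m) |
|---|---|
| Yellow | about 0.001 |
| Green | about 0.008, within noise |
| Purple, first test | 0.029 (less than the expected 0.05) |
| Purple, second test with a slightly larger tip | 0.059 |

The first purple result was unclear, so I tested it again after green came out quiet.

**Last checks:**
- **Purple tin:** the gripper was at (0.637, 0.069), within 2 mm of the measured mat centre. The tin's underside was about 145 mm above the table, and the fingers and wrist force showed it firmly held.
- **Yellow and green tins:** both stand upright at their starting places, well off the mat.
- **Other things on the table:** the pin dish and tape reel measured the same as at the start. The cones, scissors and peg look unmoved in the pictures, which I judged by eye. From above, the arm partly hid the tape reel and the orange cone, so I relied on the scene camera for those.

No check failed, and signing off gave no verdict.

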